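# Set the float bowl tester to its mark and press the bowl

## Task

Set up the float bowl tester and try the bowl on it: turn the brass adjuster knob (its black upright peg can be pushed round) until the tip of the black pointer lies on the middle of the red mark (not the blue one; do not push the pointer itself), and let go of the knob. Then pick up the silver float bowl, stand it centred on the round black sprung pad, press it down until the pad is fully home, and let the pad rise and leave the bowl standing upright on it, with the pointer still on the red mark. Leave the cover, the jet block, the petcock and the screwdriver where they lie.

Things in the scene. Friction and masses are not known exactly. Their poses are not given: they have to be found in the camera images.
- tester: Fixed green steel plate of the tester, 190 (x) x 300 (y) x 20 mm high, lying on the bench; origin at the centre of its underside. All offsets below are in its frame. It carries the adjuster knob at the +y end of its front (-x) half, a pointer on a white scale plate behind the knob (+x side), and the sprung pad at the -y end.
- knob_axis (a point): Centre of the adjuster knob on its vertical turning axis, on the brass hub's top (tester frame x -25, y +75, z 40 mm). The hub is 48 mm across; a flat brass arm (14 mm wide, its top 37 mm above the bench) leads from it to the peg.
- peg_top (a point): Centre of the top of the black upright peg on the knob's arm: 14 mm diameter, its top 75 mm above the bench, standing free above the arm for 38 mm, 45 mm from the knob axis. It points to -x of the tester at joint value 0 and moves on a circle about the knob axis.
- adjuster (a joint): Turn of the adjuster knob in rad, positive counterclockwise seen from above (from 0 the peg then moves to the tester's -y), range -1.75 to 1.75. It turns freely both ways against a steady friction of 0.08 N m (about 2 N at the peg) and stays where it is left. The knob drives the pointer: 20 mm per rad, the pointer moving to the same side (+y or -y) as the peg.
- pointer: Black pointer that slides along the tester's y on two steel rails, driven by the knob; at knob value 0 it is at tester x 58, y +75 mm. Origin at its tip (in plan), z at the plate's top; its needle is 4 mm wide and reaches to +x with a 2.5 mm wide tip. Axes as the tester's.
- red_mark: Red mark, a bar 22 (along tester x) x 6 (along tester y) x 2 mm on the white scale plate just beyond the pointer tip; origin at the middle of its -x end, underside. Axes as the tester's. The pointer is on it when the tip's y equals the mark's y in the tester frame. It lies either on the +y or the -y side of the pointer's start.
- blue_mark: Blue mark of the same size on the same scale plate, on the other side; not the one to use.
- pad_top (a point): Centre of the top of the round black sprung pad (72 mm across, flat); 42 mm above the bench when up; at the -y end of the tester (tester frame x 0, y -85 mm).
- pad (a joint): How far the pad is pressed down in m: 0 up, 0.010 fully home (hard stop). Spring: 3.6 N to start, 9.6 N at the stop; the bowl's own weight does not move it.
- bowl: Loose silver float bowl, an open cup 52 mm across outside, 50 mm high, straight 3 mm wall, about 0.16 kg, standing mouth up; origin at the centre of its underside, z up. Two small lugs at the rim (z 44 to 50 mm) stick out to 37 mm from the axis along its x and -x, so grip it across its y.
- cover: Bystander: silver domed diaphragm cover, 68 mm across plus two ears (88 mm along its x), 26 mm high; origin under its centre.
- jet_block: Bystander: brass pilot jet block, 46 x 26 mm, 27 mm high; origin under its centre.
- petcock: Bystander: red fuel petcock, body 36 x 30 mm, 36 mm high, brass spout to +x out to 40 mm; origin under its centre.
- screwdriver: Bystander: stubby screwdriver lying along its x, 100 mm long, yellow handle 28 mm thick to -x; origin at the handle's front end, on the bench.

How it is judged:
By the outcome, as a careful person would: the job done as asked, in the order asked, and still so for the second after the job is handed in, with the robot touching nothing.
It also fails if it takes over 58 s, if anything falls off the work surface, if the arm or the gripper's body presses on something with over 40 N, if the wrist force passes 120 N, or if a joint passes its speed limit or range.

## Robot

A 6-joint arm with a two-finger parallel gripper is mounted at the origin on the work surface. World frame = base frame: x ahead of the robot, y to its left, z up, the work surface at z = 0. Lengths are in mm, angles in rad, forces in N, time in s.
With the tool pointing down it reaches from about 350 to 975 mm from the base axis. Payload 7.1 kg.
Tool frame: the origin (TCP) lies midway between the tips of the shut fingers; the grasp point (between the pads) lies bot.grip_point_offset behind it (bot.grip_point_offset is the distance from the TCP to the grasp point, in mm); z points along the fingers, y is the line along which they close (so a half turn about z gives the same grasp; the last joint's range is limited). The gripper opens to 88 mm and grips with 3 to 60 N. Pads are 20 mm wide; open, the fingers measure 115 mm over their backs; the gripper's body (75 mm by 178 mm) begins 61 mm behind the grasp point.
Start: joints at [-1.235, 0.423, 1.63, -0, 1.089, -0.019], TCP at [217.143, -586.049, 222.675] pointing down, gripper open.
Joint ranges: [-3, 3], [-0.9, 2.11], [0.09, 2.58], [-1.31, 4.45], [0.11, 2.69], [-2.54, 2.54]. Speed limits (rad/s): [2.39, 2.39, 3.01, 3.14, 3.14, 3.14].

## Interface

Orientations are given as a unit quaternion [x, y, z, w].
In Python, from workcell import bot gives the robot as it stands.
- The arm moves only by the tool servo_tool, never from a script. Its argument "rows" is a list of rows, each a list of 3 entries, a list of its own where there are three numbers: the finger opening in mm, from 0 to 87.8, then the shift along the tool's x, y, z in mm, then the turn about the tool's z in rad. A call has 1 to 5 rows; each row is the pose to reach, as a shift and turn from the pose commanded when the call began, along the tool's axes at that moment; what a row does not reach only later rows make up. A row lasts 1/8 s, in which the tool goes at most 62.5 mm and 10.7 degrees, less where a joint would pass 70% of its speed; a pose out of reach is approached as far as the arm can. A call with a gripper value outside its range is refused whole. The fingers move at their own pace and stop on an object; "grip_force" is the grip in N (left out, the last holds). Time passes only in rows, so rows that repeat a pose let the fingers close. It gives the time, the measured TCP pose, the force, the opening and the grip force at its end, in the units of the state.
- bot.read_state(): the state, without advancing time (a new reading comes with each control period).
- bot.capture(name): name is "scene" or "top"; returns the picture (480x640x3 uint8, blue, green, red); there is no depth.
- bot.camera_info(name): a dict with "K" (3x3 intrinsics, pixels), "extrinsics" (4x4, takes a point from world to camera coordinates). Camera axes: x right, y up, looking along -z (the intrinsics and any distortion apply to the point x, -y, -z); pixel columns grow to the right and rows downward; lengths in mm; the calibration is good to about 2 mm. A picture is of the moment at which its call begins. camera_info takes no time and is no camera call.
- bot.sign_off(): hands the job in; it is judged then, once.
The state is a dict: "clock": time; "joint_pos": joint angles; "qd": joint speeds; "joint_torque": joint torques, N m; "ee_pos": TCP position; "tcp_rot": TCP orientation; "force": force on the tool from outside, world axes, zero at the start; "torque": the same for the moment, N m; "grip_width": finger opening in mm; "finger_force": force on a finger pad.
Only numpy, scipy, OpenCV 4.12 (cv2) and the standard library are available. Lean on these libraries where they do the work, as an engineer would, in place of code of your own. Each camera call takes 0.05 s, during which the arm holds its last target. There are 200 camera calls.

## Working session

There is one attempt and no reset: what is moved stays moved. The work goes in short steps, Python scripts to look and compute and a tool call to move; the robot and the scene stay as the last step left them, time stands still between calls to the robot, and variables do not carry over. Pictures are saved under pics/ and viewed, at most 10 in all, crops included, and the job is handed in when it is done.

Besides the shell and the picture viewer there is one more tool, called after "Call:" as name(argument=value, ...), one argument or row to a line, values as JSON. servo_tool: Moves the arm, as the interface text tells. Its arguments: {"type":"object","properties":{"rows":{"type":"array"},"grip_force":{"type":"number"}},"required":["rows"]}

```bash
ls; mkdir -p pics
python3 - <<'E'
from workcell import bot
import cv2,numpy as np
for n in("scene","top"):
    cv2.imwrite(f"pics/{n}0.png",bot.capture(n)); c=bot.camera_info(n); print(n,np.array(c["K"]).round(1).tolist(),np.array(c["extrinsics"]).round(3).tolist(),[k for k in c if k not in("K","extrinsics")])
s=bot.read_state(); print(s, bot.grip_point_offset)
E
```

```text
pics
scene [[569.4, 0.0, 326.5], [0.0, 569.4, 250.0], [0.0, 0.0, 1.0]] [[0.693, 0.72, -0.021, -438.608], [-0.423, 0.43, 0.798, 182.257], [0.584, -0.544, 0.603, -1599.901], [0.0, 0.0, 0.0, 1.0]] []
top [[439.3, 0.0, 317.1], [0.0, 439.3, 241.8], [0.0, 0.0, 1.0]] [[0.01, -0.999, -0.034, 34.851], [0.998, 0.007, 0.067, -645.719], [-0.067, -0.035, 0.997, -868.217], [0.0, 0.0, 0.0, 1.0]] []
{'clock': 0.1, 'joint_pos': array([-1.23499464e+00,  4.23776354e-01,  1.63059935e+00,  1.52569015e-05,
        1.08861670e+00, -1.89883886e-02]), 'qd': array([ 5.19708153e-04, -1.67861660e-03, -2.36429851e-03,  2.16364885e-03,
        8.51203420e-04, -8.69121212e-05]), 'joint_torque': array([ 2.34262870e-04, -5.45610809e+01, -2.74326718e+01,  6.45875372e-02,
        1.88276125e-02, -4.12520569e-05]), 'ee_pos': array([ 216.98964216, -585.5856651 ,  221.97757586]), 'tcp_rot': array([ 9.84307103e-01,  1.76462564e-01, -1.03730134e-04, -6.92178144e-04]), 'force': array([ 0.13290699, -0.7585963 ,  0.53312928]), 'torque': array([-0.04091406,  0.00108675,  0.02199076]), 'finger_force': 0.0, 'grip_width': 87.6109399459519} 18.700000000000003
```

View pics/scene0.png

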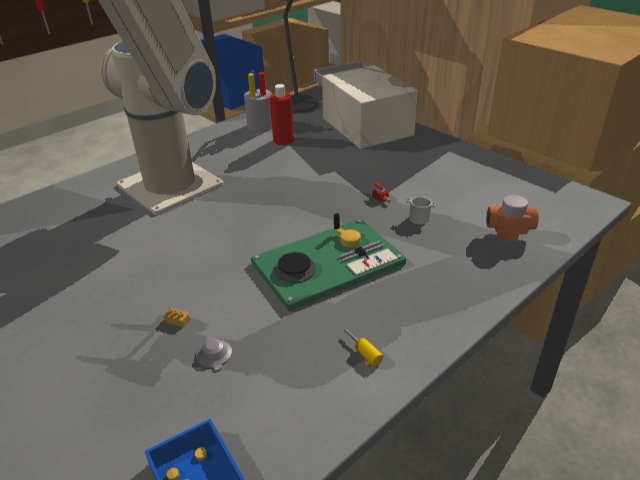

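View pics/top0.png

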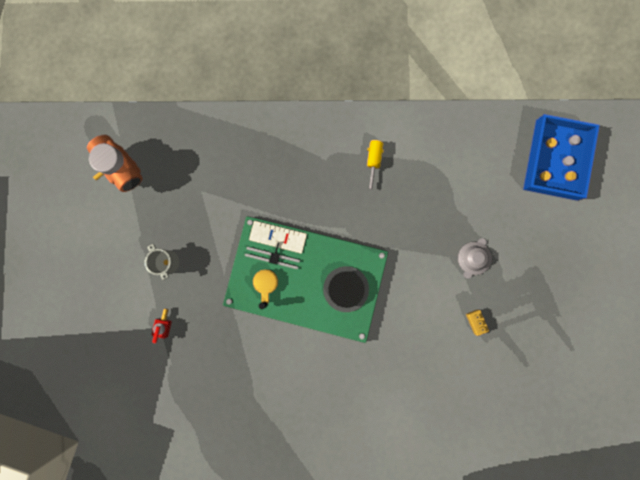

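The scene picture shows the tester mid-bench with the bowl at about (420,210), pad (294,265) and peg (337,220). In the top picture the bowl is at (158,262), knob hub (265,282), peg (264,304), pointer tip about (281,240), red mark (287,239), blue mark (271,234) and pad (347,288).

```bash
cat > h.py <<'E'
import cv2,numpy as np
from workcell import bot
C={n:bot.camera_info(n) for n in("scene","top")}
def ray(n,uv):
    K=np.array(C[n]["K"]);E=np.array(C[n]["extrinsics"]);R=E[:3,:3]
    d=np.linalg.inv(K)@[uv[0],uv[1],1]; d=R.T@(d*[1,-1,-1]); return -R.T@E[:3,3],d
def at(n,uv,z):
    o,d=ray(n,uv); return o+d*(z-o[2])/d[2]
def tri(a,b):  # scene uv, top uv
    o1,d1=ray("scene",a);o2,d2=ray("top",b)
    s=np.linalg.lstsq(np.c_[d1,-d2],o2-o1,rcond=None)[0]
    p,q=o1+s[0]*d1,o2+s[1]*d2; return (p+q)/2,np.linalg.norm(p-q)
def proj(n,P):
    K=np.array(C[n]["K"]);E=np.array(C[n]["extrinsics"]); p=(E[:3,:3]@P+E[:3,3])*[1,-1,-1]; return (K@p/p[2])[:2]
def blobs(mask,box,minA=4):
    x0,y0,x1,y1=box; m=np.zeros_like(mask); m[y0:y1,x0:x1]=mask[y0:y1,x0:x1]
    n,l,s,c=cv2.connectedComponentsWithStats(m); 
    return [(tuple(c[i].round(2)),int(s[i,4]),s[i,:4].tolist(),l==i) for i in range(1,n) if s[i,4]>=minA]
def green(img):
    h=cv2.cvtColor(img,cv2.COLOR_BGR2HSV); return cv2.inRange(h,(60,90,30),(90,255,255))
def tester(img):
    m=cv2.morphologyEx(green(img),cv2.MORPH_CLOSE,np.ones((15,15)))
    c=max(cv2.findContours(m,0,1)[0],key=cv2.contourArea)
    return cv2.minAreaRect(c)
E
python3 - <<'E'
from h import *
s,t=cv2.imread("pics/scene0.png"),cv2.imread("pics/top0.png")
r=tester(t);b=cv2.boxPoints(r);print(r,[at("top",p,20).round(1).tolist() for p in b])
# enlarged crops side by side
a=cv2.resize(t[205:320,215:400],None,fx=4.3,fy=4.3,interpolation=cv2.INTER_CUBIC)
cv2.imwrite("pics/c_top.png",a[:600,:800])
a=cv2.resize(s[180:310,245:450],None,fx=3.9,fy=3.9,interpolation=cv2.INTER_CUBIC)
cv2.imwrite("pics/c_scene.png",a[:600,:800])
E
```

```text
((305.5342102050781, 278.6576843261719), (147.4816436767578, 93.861328125), 14.322718620300293) [[514.1, 231.1, 20.0], [699.8, 187.5, 20.0], [627.2, -104.1, 20.0], [445.4, -57.8, 20.0]]
```

View pics/c_top.png

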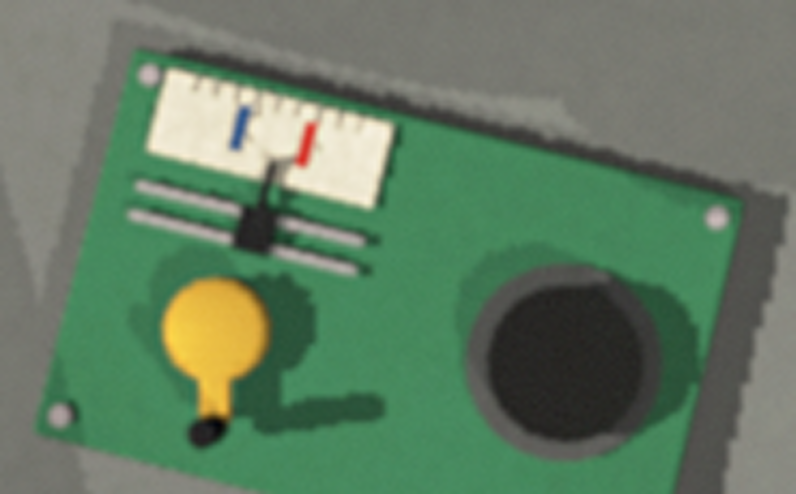

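View pics/c_scene.png

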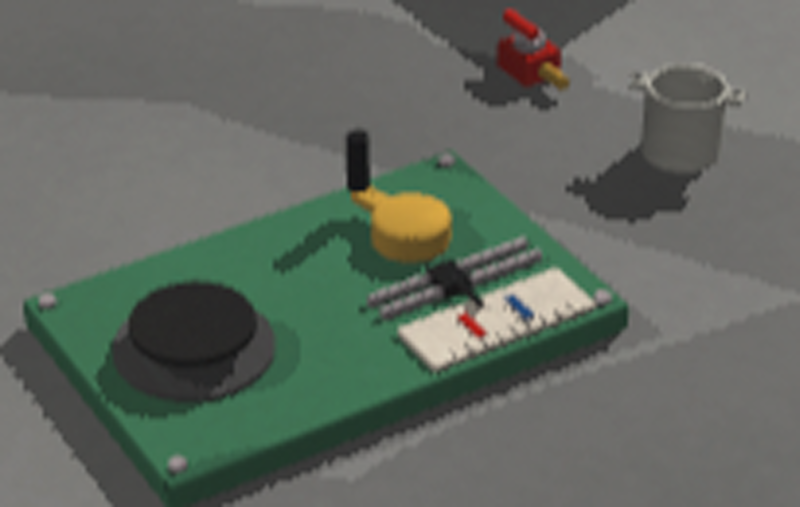

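The crops show the needle tip at about crop (275,165) in the top view, with the red mark at (305,145) on the tester's -y side and blue on the other. The peg top is at (207,432), the hub at (215,330) and the pad at (565,362). The scene crop shows the peg top at about (358,135), the bowl rim at (688,85) and the pad at (193,322).

```bash
cat >> h.py <<'E'
def measure(t,box=(235,205,320,275)):
    h=cv2.cvtColor(t,cv2.COLOR_BGR2HSV)
    (c,sz,a)=tester(t); ex=[at("top",p,20) for p in cv2.boxPoints((c,sz,a))]
    O=np.mean(ex,0)[:2]; e=[ex[1]-ex[0],ex[2]-ex[1]]; e=max(e,key=lambda v:np.linalg.norm(v[:2]))[:2]; e=e*np.sign(e[1])
    y=e/np.linalg.norm(e); x=np.array([y[1],-y[0]]); T=lambda P:np.array([(P[:2]-O)@x,(P[:2]-O)@y])
    red=cv2.inRange(h,(0,110,80),(8,255,255))|cv2.inRange(h,(170,110,80),(180,255,255)); blue=cv2.inRange(h,(100,100,50),(125,255,255))
    return O,x,y,T,red,blue,h
def wmean(w,box):
    x0,y0,x1,y1=box; v,u=np.mgrid[y0:y1,x0:x1]; w=w[y0:y1,x0:x1].astype(float); return np.array([(u*w).sum(),(v*w).sum()])/w.sum()
def needle(t,T,O,x,y,z=30):
    # darkest tester-y along lines of constant tester x, each side of the scale edge
    g=cv2.cvtColor(t,cv2.COLOR_BGR2GRAY).astype(np.float32); out=[]
    for X in range(22,64,3):
        ys=np.arange(30,115,.5); P=[proj("top",np.r_[O+x*X+y*Y,z]) for Y in ys]
        l=cv2.remap(g,np.float32([p[0] for p in P]),np.float32([p[1] for p in P]),cv2.INTER_LINEAR).ravel()
        w=np.clip(np.median(l)*.75-l,0,None); k=np.argmax(w); s=slice(max(0,k-14),k+15)
        if w.max()>5: out.append((X,round(float((ys[s]*w[s]).sum()/w[s].sum()),2),int(w.max())))
    return out
E
python3 - <<'E'
from h import *
s,t=cv2.imread("pics/scene0.png"),cv2.imread("pics/top0.png")
O,x,y,T,red,blue,h=measure(t); print("O",O,"yaw deg",np.degrees(np.arctan2(-y[0],y[1])))
box=(245,215,315,262)
for n,m in("red",red),("blue",blue):
    for b in blobs(m,box): print(n,b[:3],T(at("top",b[0],22)).round(2))
print(needle(t,T,O,x,y))
hs=cv2.cvtColor(s,cv2.COLOR_BGR2HSV)
dk=lambda hh:cv2.inRange(hh[:,:,2],0,52)
print("peg top", [b[:3] for b in blobs(dk(h)&~0,(250,295,275,312))]); print("peg scene",[b[:3] for b in blobs(dk(hs),(328,205,345,235))])
print("pad top",[b[:3] for b in blobs(dk(h),(318,262,380,320),50)]); print("pad scene",[b[:3] for b in blobs(dk(hs),(265,245,325,285),50)])
br=lambda hh:cv2.inRange(hh,(15,140,100),(30,255,255))
print("hub top",[b[:3] for b in blobs(br(h),(245,260,285,312),20)])
for X,Y,Z,nm in((0,-85,42,"pad"),(-25,75,40,"hub")):
    P=np.r_[O+x*X+y*Y,Z]; print(nm,P.round(1),proj("top",P).round(1),proj("scene",P).round(1))
# bowl: low-saturation bright
cv2.imwrite("pics/bowl.png",np.hstack([cv2.resize(t[235:290,130:185],(400,400),interpolation=cv2.INTER_CUBIC),cv2.resize(s[190:230,400:440],(400,400),interpolation=cv2.INTER_CUBIC)]))
E
```

```text
O [571.61358229  64.1440358 ] yaw deg -13.977537438073112
red ((np.float64(285.69), np.float64(238.54)), 26, [284, 234, 5, 10]) [68.01 58.29]
blue ((np.float64(270.31), np.float64(234.54)), 13, [269, 231, 4, 8]) [68.11 90.82]
[(22, 65.01, 27), (25, 65.39, 43), (28, 73.3, 70), (31, 73.66, 85), (34, 67.82, 33), (37, 69.15, 28), (40, 70.79, 29), (43, 70.93, 29), (46, 69.8, 46), (49, 69.19, 90), (52, 69.15, 94), (55, 68.75, 86), (58, 66.06, 26), (61, 89.57, 73)]Traceback (most recent call last):
  File "<stdin>", line 10, in <module>
OverflowError: Python integer -1 out of bounds for uint8
```

Run:
```python
from h import *
s,t=cv2.imread("pics/scene0.png"),cv2.imread("pics/top0.png")
O,x,y,T,red,blue,h=measure(t)
hs=cv2.cvtColor(s,cv2.COLOR_BGR2HSV)
dk=lambda hh:cv2.inRange(hh[:,:,2],0,52)
print("peg top", [b[:3] for b in blobs(dk(h),(250,295,275,312))]); print("peg scene",[b[:3] for b in blobs(dk(hs),(328,205,345,235))])
print("pad top",[b[:3] for b in blobs(dk(h),(318,262,380,320),50)]); print("pad scene",[b[:3] for b in blobs(dk(hs),(265,245,325,285),50)])
br=lambda hh:cv2.inRange(hh,(15,140,100),(30,255,255))
m=br(h); d=cv2.morphologyEx(m,cv2.MORPH_OPEN,cv2.getStructuringElement(2,(13,13)))
print("hub top",[b[:3] for b in blobs(d,(245,260,285,312),20)])
for X,Y,Z,nm in((0,-85,42,"pad"),(-25,75,40,"hub")):
    P=np.r_[O+x*X+y*Y,Z]; print(nm,P.round(1),proj("top",P).round(1),proj("scene",P).round(1))
cv2.imwrite("pics/bowl.png",np.hstack([cv2.resize(t[235:290,130:185],(400,400),interpolation=cv2.INTER_CUBIC),cv2.resize(s[190:230,400:440],(400,400),interpolation=cv2.INTER_CUBIC)]))
# screws on corners of the plate (lighter, low saturation) 
g=green(t); fill=cv2.morphologyEx(g,cv2.MORPH_CLOSE,np.ones((15,15))); w=cv2.inRange(h,(0,0,130),(180,60,255))
for b in blobs(w,(222,210,395,345)): print("light",b[:3],T(at("top",b[0],20)).round(1))
# pointer rows
gr=cv2.cvtColor(t,cv2.COLOR_BGR2GRAY); print(gr[232:262,262:294])
```

```text
peg top [((np.float64(262.88), np.float64(304.82)), 34, [260, 302, 7, 7])]
peg scene [((np.float64(336.21), np.float64(221.18)), 77, [334, 214, 6, 15])]
pad top [((np.float64(346.53), np.float64(288.89)), 1028, [329, 271, 36, 36])]
pad scene [((np.float64(292.09), np.float64(266.97)), 809, [274, 253, 37, 30])]
hub top [((np.float64(264.91), np.float64(281.52)), 470, [253, 270, 25, 25])]
pad [551.1 -18.3  42. ] [346.2 289.3] [294.1 261.4]
hub [565.5 143.   40. ] [264.7 281.1] [350.4 234.2]
light ((np.float64(227.99), np.float64(232.4)), 665, [222, 210, 18, 64]) [ 50.9 176.6]
light ((np.float64(263.81), np.float64(212.81)), 68, [249, 210, 31, 8]) [108.1 115.6]
light ((np.float64(283.2), np.float64(218.0)), 10, [281, 217, 5, 3]) [107.6  74.2]
light ((np.float64(289.8), np.float64(219.9)), 10, [288, 219, 5, 3]) [107.1  60.1]
light ((np.float64(276.5), np.float64(236.24)), 1110, [247, 220, 60, 34]) [68.  77.9]
light ((np.float64(295.17), np.float64(221.17)), 6, [294, 220, 3, 3]) [107.3  48.8]
light ((np.float64(300.5), np.float64(222.33)), 6, [299, 222, 4, 2]) [107.7  37.6]
light ((np.flo
[... 4050 characters left out ...]
7  95  85  87  86  89  95 101 104]
 [ 94  85  83  83  88  92  90  79  57  40  38  39  40  44  40  37  44  73
  104 136 166 175 167 160 155 145 133 119 101  94  91  91]
 [155 144 125 108  99  95  85  67  46  36  36  40  38  40  40  37  42  59
   84 105 125 138 146 160 170 173 167 161 155 144 135 119]
 [172 174 166 159 156 147 116  71  42  36  39  40  39  40  40  37  43  55
   67  70  77  88 108 131 146 151 154 158 171 173 169 163]
 [145 152 160 167 175 173 143  80  38  37  38  39  38  36  38  34  36  53
   60  57  59  78  99 112 118 121 122 130 144 151 157 166]
 [115 121 127 137 147 151 126  75  40  36  37  38  39  38  41  39  52  64
   68  57  56  78  97 106 104 102 108 113 116 122 130 135]]
```

View pics/bowl.png

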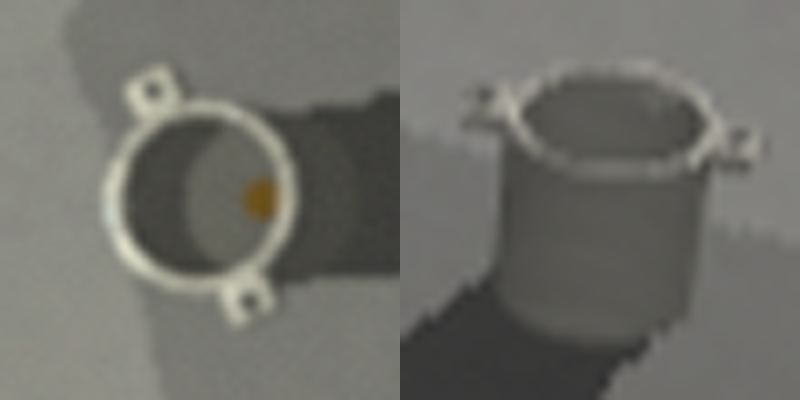

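The bowl crops show the rim centred at about (202,196) in the top half, lugs at (152,88) and (248,300). In the scene half the rim centre is at (612,122) with the lugs left and right.

```bash
cat >> h.py <<'E'
def mv(cmd,tgt):  # cmd/tgt: x,y,z,psi (tool x heading, tool down) -> shift in tool axes, turn
    d=np.array(tgt[:3])-cmd[:3]; p=cmd[3]; c,s=np.cos(p),np.sin(p)
    return np.round([c*d[0]+s*d[1], s*d[0]-c*d[1], -d[2], -(tgt[3]-p)],3)
E
python3 - <<'E'
from h import *
t=cv2.imread("pics/top0.png"); O,x,y,T,*_=measure(t)
hub=O+x*-25+y*75; hub2=at("top",(264.91,281.52),40)[:2]; print("hub",hub.round(1),hub2.round(1))
for uv in((277.5,245),(276,249),(275.8,251)): print("needle",T(at("top",uv,26)).round(2))
P=at("top",(262.9,304.4),75); print("peg@75",P.round(1),T(P).round(1)); Q,e=tri((335.8,214.3),(262.9,304.6)); print("peg tri",Q.round(1),e)
for p in(P,Q):
    v=T(p)-[-25,75]; print("q",np.arctan2(-v[1],-v[0]),np.hypot(*v))
Q,e=tri((294.1,262.0),(346.5,288.9)); print("pad tri",Q.round(1),e,at("top",(346.5,288.9),42).round(1))
Q,e=tri((420.7,201.7),(157.3,261.5)); print("bowl rim tri",Q.round(1),e,at("top",(157.3,261.5),50).round(1))
f=lambda a:(130+a[0]/7.2727-.5,235+a[1]/7.2727-.5)
a,b=at("top",f((152,88)),48),at("top",f((248,300)),48); print("lugs",a.round(1),b.round(1),((a+b)/2).round(1),"heading",np.arctan2(*(a-b)[1::-1]))
E
```

```text
hub [565.5 143. ] [564.6 142.4]
needle [51.03 70.56]
needle [42.44 71.42]
needle [38.42 70.78]
peg@75 [522.3 140.2  75. ] [-66.3  61.8]
peg tri [521.8 139.6  76.7] 0.779617562608954
q 0.30858152052454396 43.30558836302596
q 0.3209094822446434 43.84416568239473
pad tri [551.9 -19.1  41.2] 0.08226179331132609 [551.9 -19.   42. ]
bowl rim tri [601.9 356.1  48.7] 0.8696074525717508 [602.2 355.9  50. ]
lugs [631.8 371.6  48. ] [574.2 343.1  48. ] [603.  357.4  48. ] heading 0.4599957829440453
```

Run:
```python
from h import *
c=[217.143,-586.049,222.675,2*np.arctan2(.176462564,.984307103)]; print(c[3])
print(mv(c,[522,140,120,.05]), np.linalg.norm(np.array([522,140])-c[:2]))
```

```text
0.35478299247326006
[ 5.38091e+02 -5.74929e+02  1.02675e+02  3.05000e-01] 787.4547230476174
```

Call:
servo_tool(
  rows=[
    [40, [41, -44, 0], 0],
    [40, [82, -88, 0], 0],
    [40, [123, -132, 0], 0],
    [40, [164, -176, 0], 0],
    [40, [205, -219, 0], 0],
  ],
  grip_force=10,
)

```text
clock: 0.72
ee_pos: [333.5, -307.6, 222.6]
tcp_rot: [0.984, 0.176, -0.0, -0.0]
force: [0.7, 0.3, 0.2]
grip_width: 41.7
finger_force: 0.0
```

Call:
servo_tool(
  rows=[
    [40, [41, -44, 0], 0],
    [40, [82, -88, 0], 0],
    [40, [123, -132, 0], 0],
    [40, [164, -176, 0], 0],
    [40, [205, -219, 0], 0],
  ],
)

```text
clock: 1.35
ee_pos: [449.8, -30.9, 222.7]
tcp_rot: [0.984, 0.177, 0.0, 0.0]
force: [0.9, -0.5, 0.2]
grip_width: 40.1
finger_force: 0.0
```

Call:
servo_tool(
  rows=[
    [40, [41, -44, 10], 0.06],
    [40, [82, -88, 30], 0.12],
    [40, [128, -137, 50], 0.18],
    [40, [128, -137, 76], 0.25],
    [40, [128, -137, 102], 0.305],
  ],
)

```text
clock: 1.98
ee_pos: [521.8, 141.4, 119.4]
tcp_rot: [1.0, 0.025, -0.0, 0.0]
force: [-0.1, -0.7, -0.6]
grip_width: 40.1
finger_force: 0.0
```

Run:
```python
from h import *
s=bot.read_state(); q=s["tcp_rot"]; print(s["clock"],s["ee_pos"],q.round(4),2*np.arctan2(q[1],q[0]),s["joint_pos"].round(2),s["grip_width"],s["force"])
```

```text
1.975 [521.82025572 141.36707878 119.38096402] [ 9.997e-01  2.500e-02 -2.000e-04  0.000e+00] 0.05004714609164403 [0.24 0.45 1.89 0.   0.81 1.76] 40.08297729956675 [-0.05015264 -0.69650168 -0.64019993]
```

Call:
servo_tool(
  rows=[
    [40, [0, 0, 40], 0],
    [40, [0, 0, 74], 0],
    [40, [0, 0, 74], 0],
  ],
)

```text
clock: 2.35
ee_pos: [519.7, 139.5, 44.4]
tcp_rot: [1.0, 0.025, -0.003, 0.001]
force: [0.5, -0.3, -0.4]
grip_width: 39.6
finger_force: 0.0
```

Call:
servo_tool(
  rows=[
    [10, [0, 0, 0], 0],
    [10, [0, 0, 0], 0],
    [10, [0, 0, 0], 0],
    [10, [0, 0, 0], 0],
  ],
)

```text
clock: 2.85
ee_pos: [522.5, 140.4, 47.9]
tcp_rot: [1.0, 0.025, 0.001, -0.0]
force: [-1.9, 2.3, 7.2]
grip_width: 14.0
finger_force: 10.0
```

Run:
```python
from h import *
# arc: hub, peg start, per-row 0.062 rad
hub=np.array([565,142.7]); p=np.array([522,140.]); psi=.05
for k in range(1,11):
    a=.062*k; R=np.array([[np.cos(a),-np.sin(a)],[np.sin(a),np.cos(a)]]); n=hub+R@(p-hub)
    print(k,mv([*p,0,psi],[*n,0,psi+a]).round(2))
```

```text
1 [ 0.12  2.67 -0.   -0.06]
2 [ 0.4   5.32 -0.   -0.12]
3 [ 0.84  7.96 -0.   -0.19]
4 [ 1.45 10.56 -0.   -0.25]
5 [ 2.22 13.12 -0.   -0.31]
6 [ 3.15 15.62 -0.   -0.37]
7 [ 4.22 18.07 -0.   -0.43]
8 [ 5.45 20.44 -0.   -0.5 ]
9 [ 6.82 22.73 -0.   -0.56]
10 [ 8.34 24.93 -0.   -0.62]
```

Call:
servo_tool(
  rows=[
    [10, [0, 0, 0], 0],
    [10, [0.1, 2.7, -1], -0.062],
    [10, [0.4, 5.3, -1], -0.124],
    [10, [0.8, 8.0, -1], -0.186],
    [10, [1.4, 10.6, -1], -0.248],
  ],
)

```text
clock: 3.48
ee_pos: [524.6, 129.9, 48.0]
tcp_rot: [0.989, 0.149, 0.001, -0.0]
force: [1.0, 3.6, -2.7]
grip_width: 13.7
finger_force: 10.0
```

Run:
```python
from h import *
print(bot.read_state()["force"])
hub=np.array([565,142.7]); p0=np.array([522,140.]); psi=.05
f=lambda a:hub+np.array([[np.cos(a),-np.sin(a)],[np.sin(a),np.cos(a)]])@(p0-hub)
for k in range(1,7): a=.248+.062*k; print(k,mv([*f(.248),0,psi+.248],[*f(a),0,psi+a]).round(2))
```

```text
[ 1.04800483  3.57992572 -2.73239996]
1 [ 0.12  2.67 -0.   -0.06]
2 [ 0.4   5.32 -0.   -0.12]
3 [ 0.84  7.96 -0.   -0.19]
4 [ 1.45 10.56 -0.   -0.25]
5 [ 2.22 13.12 -0.   -0.31]
6 [ 3.15 15.62 -0.   -0.37]
```

Call:
servo_tool(
  rows=[
    [10, [0.1, 2.7, 0], -0.062],
    [10, [0.4, 5.3, 0], -0.124],
    [10, [0.8, 8.0, 0], -0.186],
    [10, [1.4, 10.6, 0], -0.248],
    [10, [2.2, 13.1, 0], -0.31],
  ],
)

```text
clock: 4.1
ee_pos: [530.7, 118.2, 48.0]
tcp_rot: [0.954, 0.3, 0.001, -0.0]
force: [1.6, 4.2, -3.2]
grip_width: 13.6
finger_force: 10.0
```

Call:
servo_tool(
  rows=[
    [10, [0.1, 2.7, 0], -0.062],
    [10, [0.1, 2.7, 0], -0.062],
    [10, [0.1, 2.7, 0], -0.062],
  ],
)

```text
clock: 4.47
ee_pos: [532.5, 115.9, 48.0]
tcp_rot: [0.945, 0.328, 0.001, 0.0]
force: [4.3, 3.9, -4.1]
grip_width: 14.0
finger_force: 10.0
```

Run:
```python
from h import *
t=bot.capture("top"); s=bot.capture("scene"); cv2.imwrite("pics/t1.png",t); cv2.imwrite("pics/s1.png",s); print(bot.read_state()["force"],bot.read_state()["ee_pos"])
a=cv2.resize(t[205:280,230:330],None,fx=5,fy=5,interpolation=cv2.INTER_CUBIC); b=cv2.resize(s[215:290,320:420],None,fx=3,fy=3,interpolation=cv2.INTER_CUBIC)
c=np.zeros((375,800,3),np.uint8); c[:375,:500]=a; c[:225,500:]=b; cv2.imwrite("pics/c1.png",c)
```

```text
[ 3.80714932  2.88852857 -4.72117337] [532.45579708 115.88193415  48.02554302]
```

View pics/c1.png

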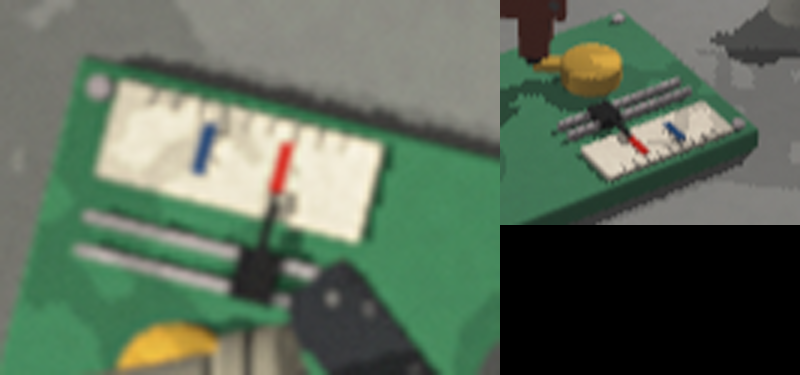

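The crops show the pointer's needle now ending right at the red mark's lower end, at crop (275,200) with red at (281,168). I'll measure the remaining offset to sub-pixel.

```bash
cat >> h.py <<'E'
def align(t,u0=286,v0=240):
    """tester-y of red mark and of needle (sub-pixel, per-row red dips)"""
    import warnings; O,x,y,T,*_=measure(cv2.imread("pics/top0.png"))
    b,g,r=[c.astype(float) for c in cv2.split(t)]
    R=np.clip(r-g-40,0,None); m=(slice(228,247),slice(278,294)); W=np.zeros_like(R); W[m]=R[m]
    v,u=np.nonzero(W); w=W[v,u]; ru,rv=(u*w).sum()/w.sum(),(v*w).sum()/w.sum(); ty=T(at("top",(ru,rv),22))
    out=[]
    for vv in range(240,256):
        uc=ru-(vv-rv)*.25; us=np.arange(int(uc)-5,int(uc)+5); l=r[vv,us]; k=int(np.argmin(l))
        if 0<k<9: a,c,e=l[k-1:k+2]; s=.5*(a-e)/(a-2*c+e+1e-9); out.append((vv,round(us[k]+s,2),int(c),*T(at("top",(us[k]+s,vv),26)).round(2).tolist()))
    return (round(ru,2),round(rv,2)),ty.round(2),out
E
python3 - <<'E'
from h import *
t=cv2.imread("pics/t1.png"); a=align(t); print(*a[:2]); [print(o) for o in a[2]]
r=t[:,:,2]; print(r[228:256,274:294])
E
```

```text
(np.float64(285.84), np.float64(238.13)) [68.89 58.2 ]
(240, np.float64(285.63), 217, 64.93, 57.17)
(241, np.float64(284.5), 218, 62.4, 58.87)
(242, np.float64(284.25), 203, 60.32, 58.84)
(243, np.float64(284.65), 162, 58.56, 57.53)
(244, np.float64(284.33), 133, 56.44, 57.64)
(245, np.float64(284.3), 107, 54.46, 57.18)
(246, np.float64(284.28), 78, 52.49, 56.71)
(247, np.float64(284.08), 69, 50.44, 56.58)
(248, np.float64(283.66), 68, 48.27, 56.89)
(249, np.float64(283.09), 46, 46.02, 57.48)
(250, np.float64(282.86), 41, 43.95, 57.42)
(251, np.float64(282.71), 45, 41.92, 57.19)
(252, np.float64(282.5), 47, 39.86, 57.1)
(253, np.float64(282.12), 43, 37.71, 57.34)
(254, np.float64(279.21), 38, 34.28, 62.53)
[[177 175 208 223 219 199 200 223 217 195 160 132 118 103  88  78  62  55
   54  55]
 [172 173 205 215 207 199 222 240 240 227 198 202 212 198 169 137 107  97
   89  81]
 [168 173 205 214 199 200 227 240 237 220 205 234 243 239 211 177 183 189
  176 147]
 [155 172 207 214 205 207 228 237 234 218 215 239 245 240 217 195 227 237
  232 199]
 [188 204 215 214 212 215 226 236 236 230 23
[... 1296 characters left out ...]
 239 238
  236 235]
 [ 67  70  80  87 102 123 144 152 129  77  68 116 152 184 221 238 244 241
  238 238]
 [ 71  70  63  68  67  72  77  81  68  46  61  95 123 168 214 237 242 241
  240 240]
 [ 70  71  67  68  64  60  58  57  49  41  55  72  84 109 143 165 185 209
  226 235]
 [ 66  65  61  64  63  61  62  57  48  45  56  62  54  57  63  76  97 128
  154 171]
 [ 59  50  50  56  57  62  61  56  47  47  60  62  49  40  37  40  54  76
   83  92]
 [100  83  69  60  47  53  57  51  43  48  60  60  47  42  39  43  52  66
   65  65]
 [162 153 135 104  55  38  45  44  38  42  45  46  42  38  43  45  56  66
   69  68]
 [171 176 164 124  62  36  39  43  43  38  35  34  31  34  32  37  46  54
   60  71]]
```

Call:
servo_tool(
  rows=[
    [30, [0, 0, 0], 0],
    [30, [0, 0, 0], 0],
    [30, [0, 0, -40], 0],
    [30, [0, 0, -80], 0],
    [30, [0, 0, -80], 0],
  ],
)

```text
clock: 5.2
ee_pos: [533.1, 115.7, 130.5]
tcp_rot: [0.945, 0.328, 0.003, 0.0]
force: [-0.3, -0.7, -0.5]
grip_width: 30.0
finger_force: 0.0
```

Run:
```python
from h import *
t=bot.capture("top"); s=bot.capture("scene"); cv2.imwrite("pics/t2.png",t); cv2.imwrite("pics/s2.png",s); print(bot.read_state()["force"],bot.read_state()["ee_pos"])
a=align(t); print(*a[:2]); [print(*o) for o in a[2][3:10]]
sh=lambda n,box:(cv2.imread(n)[box[1]:box[3],box[0]:box[2]].astype(int))
print("moved on release, top:",abs(cv2.imread("pics/t1.png").astype(int)[228:252,270:292]-t[228:252,270:292]).max(2).mean(), "scene",abs(cv2.imread("pics/s1.png").astype(int)[240:275,345:385]-s[240:275,345:385]).mean())
# scene view: red axis line vs needle. project tester +x direction through red centre
O,x,y,T,*_=measure(cv2.imread("pics/top0.png"))
b,g,r=[c.astype(float) for c in cv2.split(s)]; W=np.clip(r-g-40,0,None); W2=np.zeros_like(W); W2[250:275,350:378]=W[250:275,350:378]; v,u=np.nonzero(W2);w=W2[v,u]
rc=((u*w).sum()/w.sum(),(v*w).sum()/w.sum()); print("red scene",np.round(rc,2)); P=at("scene",rc,22)
gr=g.astype(np.float32)
for X in range(0,-34,-3):
    ys=np.arange(-8,8.1,1); pts=[proj("scene",np.r_[P[:2]+x*X+y*Y,22 if X>-8 else 28]) for Y in ys]
    print(X,cv2.remap(gr,np.float32([p[0] for p in pts]),np.float32([p[1] for p in pts]),cv2.INTER_LINEAR).ravel().astype(int))
P=at("top",(a[0]),22); g=cv2.split(t)[1].astype(np.float32); print("top")
for X in range(0,-34,-3):
    ys=np.arange(-8,8.1,1); pts=[proj("top",np.r_[P[:2]+x*X+y*Y,22 if X>-8 else 28]) for Y in ys]
    print(X,cv2.remap(g,np.float32([p[0] for p in pts]),np.float32([p[1] for p in pts]),cv2.INTER_LINEAR).ravel().astype(int))
```

```text
[ 0.91966754 -0.437506    0.26969645] [530.9997562  115.31754436 127.62809293]
(np.float64(285.85), np.float64(238.11)) [68.95 58.21]
243 284.58 160 58.52 57.67
244 284.34 131 56.44 57.62
245 284.29 102 54.46 57.21
246 284.28 78 52.49 56.71
247 284.07 67 50.43 56.6
248 283.62 68 48.25 56.97
249 283.14 47 46.05 57.39
moved on release, top: 6.369318181818182 scene 3.0273809523809523
red scene [365.65 262.98]
0 [201 201 177 148 111  80  55  41  37  45  75 109 142 170 195 202 202]
-3 [183 178 172 164 116  74  49  41  37  47  69  98 137 171 191 200 205]
-6 [154 143 133 118 102  85  61  43  43  64  93 121 149 169 186 198 202]
-9 [107  94  74  55  38  59  89 120 148 175 190 196 199 199 197 195 196]
-12 [109  97  75  56  46  45  48  86 122 150 168 183 185 184 183 181 176]
-15 [106  91  73  55  45  41  50  63  79 104 125 138 145 149 149 149 150]
-18 [ 98  84  65  52  42  40  47  56  69  84  99 108 112 113 114 117 120]
-21 [68 75 61 46 38 39 40 46 54 61 74 85 92 91 88 91 97]
-24 [31 32 32 34 34 34 35 39 44 50 55 62 69 74 74 70 66]
-27 [23 25 26 29 32 34 33 31 31 36 41 49 60 73 75 78 79]
-30 [ 
[... 311 characters left out ...]
189 149 109  78  54  74 108 144 182 206 221 230 231]
-9 [189 183 177 164 142 115  82  61  74  93 136 175 199 221 226 230 229]
-12 [147 149 151 156 157 140 116 109 105 135 166 187 206 216 223 226 227]
-15 [141 136 136 138 124 108 101  96 120 155 179 198 211 220 225 226 226]
-18 [162 150 140 124 105  88  74  82 114 144 174 198 215 226 227 228 228]
-21 [162 149 138 126 109  87  72  74  86 118 149 168 187 194 200 200 201]
-24 [125 129 128 122 105  87  73  60  77  94 106 119 127 133 136 140 142]
-27 [ 99 110 120 113 104  85  65  65  72  86 101 111 116 119 120 123 126]
-30 [ 98 110 113 110  97  81  70  64  70  88 102 111 117 118 118 118 118]
-33 [70 72 74 71 64 56 50 50 63 76 86 96 96 95 94 93 96]
```

Call:
servo_tool(
  rows=[
    [30, [0, 0, 40], 0],
    [30, [0, 0, 80], 0],
    [30, [0, 0, 80], 0],
    [10, [0, 0, 80], 0],
    [10, [0, 0, 80], 0],
  ],
)

```text
clock: 5.92
ee_pos: [532.3, 115.6, 48.9]
tcp_rot: [0.944, 0.329, 0.001, 0.0]
force: [-1.5, 1.0, -0.9]
grip_width: 13.9
finger_force: 10.5
```

Call:
servo_tool(
  rows=[
    [10, [0, 0, 0], 0],
    [10, [0, -0.7, 0], 0.015],
    [10, [0, -1.4, 0], 0.03],
    [10, [0, -1.4, 0], 0.03],
    [10, [0, -1.4, 0], 0.03],
  ],
)

```text
clock: 6.55
ee_pos: [531.4, 116.6, 48.8]
tcp_rot: [0.949, 0.314, 0.001, 0.0]
force: [0.6, -2.0, 7.3]
grip_width: 13.8
finger_force: 10.0
```

```bash
cat >> h.py <<'E'
def edge(t):
    """+y-side edge of red mark and needle relative to red centre, tester mm; needle centre = edge - half width"""
    O,x,y,T,*_=measure(cv2.imread("pics/top0.png")); P=at("top",align(t)[0],22); g=cv2.split(t)[1].astype(np.float32); o=[]
    for X in(0,-3,-6,-15,-18,-21,-24,-27,-30):
        ys=np.arange(-3,8.01,.25); p=[proj("top",np.r_[P[:2]+x*X+y*Y,22 if X>-8 else 26]) for Y in ys]
        l=cv2.remap(g,np.float32([q[0] for q in p]),np.float32([q[1] for q in p]),cv2.INTER_LINEAR).ravel()
        h=(np.median(l[-10:])+l.min())/2; k=np.nonzero(l<h)[0][-1]; o.append((X,round(float(ys[k]+.25*(h-l[k])/(l[k+1]-l[k])),2)))
    return o
E
python3 - <<'E'
from h import *
print("before",edge(cv2.imread("pics/t1.png"))); print("before",edge(cv2.imread("pics/t2.png")))
t=bot.capture("top"); cv2.imwrite("pics/t3.png",t); print("now",edge(t)); print(bot.read_state()["ee_pos"],bot.read_state()["grip_width"])
print(bot.read_state()["force"])
E
```

```text
before [(0, 2.64), (-3, 2.8), (-6, 2.87), (-15, 1.41), (-18, 1.4), (-21, 1.81), (-24, 1.68), (-27, 1.7), (-30, 1.32)]
before [(0, 2.74), (-3, 2.83), (-6, 2.88), (-15, 1.38), (-18, 1.41), (-21, 1.81), (-24, 1.72), (-27, 1.62), (-30, 1.37)]
now [(0, 2.65), (-3, 2.78), (-6, 2.82), (-15, 1.77), (-18, 2.02), (-21, 2.18), (-24, 2.22), (-27, 2.18), (-30, 1.78)]
[531.37974107 116.63720107  48.74826148] 13.90281880229712
[ 0.28473222 -0.82895419  7.43607875]
```

Call:
servo_tool(
  rows=[
    [30, [0, 0, 0], 0],
    [30, [0, 0, 0], 0],
    [80, [0, 0, -40], 0],
    [80, [0, 0, -90], 0],
    [80, [0, 0, -90], 0],
  ],
)

```text
clock: 7.22
ee_pos: [532.9, 117.1, 141.0]
tcp_rot: [0.949, 0.314, 0.003, 0.0]
force: [-0.4, 0.3, 0.1]
grip_width: 56.6
finger_force: 0.0
```

Run:
```python
from h import *
t=bot.capture("top"); cv2.imwrite("pics/t4.png",t); print("now",edge(t)); s=bot.read_state(); print(s["ee_pos"],s["joint_pos"].round(2),2*np.arctan2(*s["tcp_rot"][1::-1]))
c=[530.7,116.6,137.7,.64]; print(mv(c,[602.3,356.3,137.7,.46]))
```

```text
now [(0, 2.71), (-3, 2.82), (-6, 2.94), (-15, 1.82), (-18, 2.1), (-21, 2.06), (-24, 2.21), (-27, 2.19), (-30, 1.85)]
[531.4132409  116.81637093 139.02540379] [0.19 0.42 1.87 0.   0.85 1.13] 0.6397000453608691
[ 2.00578e+02 -1.49503e+02 -0.00000e+00  1.80000e-01]
```

Call:
servo_tool(
  rows=[
    [87, [40, -30, 0], 0.04],
    [87, [80, -60, 0], 0.08],
    [87, [120, -90, 0], 0.12],
    [87, [160, -120, 0], 0.16],
    [87, [200.5, -149.5, 0], 0.18],
  ],
)

```text
clock: 7.9
ee_pos: [601.2, 357.2, 135.1]
tcp_rot: [0.974, 0.227, -0.002, 0.001]
force: [0.6, -1.3, -0.8]
grip_width: 87.0
finger_force: 0.0
```

Call:
servo_tool(
  rows=[
    [87, [0, 0, 0], 0],
    [87, [0, 0, 0], 0],
  ],
)

```text
clock: 8.15
ee_pos: [600.7, 355.2, 135.5]
tcp_rot: [0.974, 0.228, -0.002, 0.001]
force: [0.1, -0.7, 0.2]
grip_width: 87.0
finger_force: 0.0
```

Run:
```python
from h import *
s=bot.read_state(); p=2*np.arctan2(*s["tcp_rot"][1::-1]); print(s["ee_pos"],p,mv([*s["ee_pos"],p],[602.3,356.3,10,.46]))
```

```text
[600.68477676 355.2206958  135.50316356] 0.4603382466126639 [  1.927  -0.249 125.503   0.   ]
```

Call:
servo_tool(
  rows=[
    [87, [1, 0, 50], 0],
    [87, [1, 0, 95], 0],
    [87, [1, 0, 115], 0],
    [87, [1, 0, 125], 0],
    [87, [1, 0, 125], 0],
  ],
  grip_force=20,
)

```text
clock: 8.78
ee_pos: [603.3, 356.5, 13.1]
tcp_rot: [0.974, 0.228, 0.0, -0.0]
force: [-0.6, -0.2, 0.4]
grip_width: 87.1
finger_force: 0.0
```

Call:
servo_tool(
  rows=[
    [45, [0, 0, 0], 0],
    [45, [0, 0, 0], 0],
    [45, [0, 0, 0], 0],
    [45, [0, 0, 0], 0],
    [45, [0, 0, 0], 0],
  ],
)

```text
clock: 9.4
ee_pos: [603.2, 356.8, 13.1]
tcp_rot: [0.974, 0.228, 0.0, -0.0]
force: [-0.4, -0.0, 3.8]
grip_width: 52.6
finger_force: 20.0
```

Run:
```python
from h import *
s=bot.read_state(); p=2*np.arctan2(*s["tcp_rot"][1::-1]); print(s["ee_pos"],p,s["grip_width"],s["finger_force"],s["force"])
```

```text
[603.19285933 356.7794064   13.13219779] 0.45981351235111545 52.60327894528358 20.000418182462454 [-0.41363842 -0.0368076   3.83368422]
```

Call:
servo_tool(
  rows=[
    [45, [0, 0, -10], 0],
    [45, [0, 0, -40], 0],
    [45, [0, 0, -75], 0],
    [45, [0, 0, -100], 0],
    [45, [0, 0, -100], 0],
  ],
)

```text
clock: 10.02
ee_pos: [604.3, 357.4, 115.1]
tcp_rot: [0.974, 0.228, 0.002, -0.001]
force: [0.2, 0.3, -1.8]
grip_width: 52.6
finger_force: 20.0
```

Run:
```python
from h import *
s=bot.read_state(); p=2*np.arctan2(*s["tcp_rot"][1::-1]); print(s["ee_pos"],p,s["grip_width"],s["finger_force"],s["force"])
print(mv([603.0,356.5,110,.46],[551.9,-19,110,.46]))
```

```text
[604.25199036 357.41403488 115.10472382] 0.4597987051296974 52.64683588750633 19.999692980200052 [ 0.1589768   0.3381075  -1.84656096]
[-212.491  313.782   -0.      -0.   ]
```

Call:
servo_tool(
  rows=[
    [45, [-20, 30, 0], 0],
    [45, [-50, 74, 0], 0],
    [45, [-81, 120, 0], 0],
    [45, [-112, 165, 0], 0],
    [45, [-142, 210, 0], 0],
  ],
)

```text
clock: 10.65
ee_pos: [567.5, 103.7, 111.3]
tcp_rot: [0.974, 0.228, -0.001, -0.0]
force: [0.9, -0.4, -1.2]
grip_width: 52.3
finger_force: 20.0
```

Call:
servo_tool(
  rows=[
    [45, [-30, 45, 0], 0],
    [45, [-55, 82, 0], 0],
    [45, [-70.5, 103.8, 0], 0],
    [45, [-70.5, 103.8, 0], 0],
    [45, [-70.5, 103.8, 0], 0],
  ],
)

```text
clock: 11.28
ee_pos: [551.4, -18.4, 112.0]
tcp_rot: [0.974, 0.228, -0.001, -0.0]
force: [-0.1, -0.4, -1.5]
grip_width: 52.7
finger_force: 20.0
```

Run:
```python
from h import *
t=bot.capture("top"); s=bot.capture("scene"); cv2.imwrite("pics/t5.png",t); cv2.imwrite("pics/s5.png",s)
st=bot.read_state(); p=2*np.arctan2(*st["tcp_rot"][1::-1]); print(st["ee_pos"],p,st["grip_width"],st["force"])
c=np.hstack([cv2.resize(s[180:300,230:350],(400,400),interpolation=cv2.INTER_CUBIC),cv2.resize(t[240:340,300:400],(400,400),interpolation=cv2.INTER_CUBIC)]); cv2.imwrite("pics/c5.png",c)
```

```text
[551.72369198 -17.87939349 112.27013352] 0.4609064664919703 52.553290323141425 [-0.05190999  0.35259756 -2.20737968]
```

View pics/c5.png

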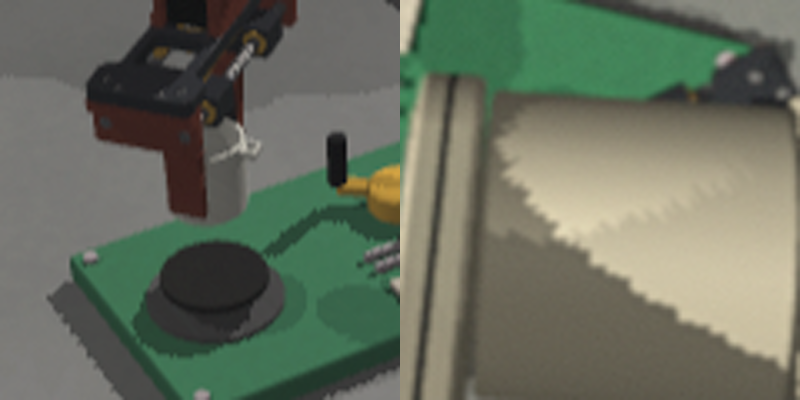

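The crop shows the bowl held upright in the fingers above the pad, pad top at crop (213,275). The arm hides it from the top camera, so I place it by the measured displacement.

Call:
servo_tool(
  rows=[
    [45, [0.9, 0.9, 25], 0],
    [45, [0.9, 0.9, 42], 0],
    [45, [0.9, 0.9, 50], 0],
    [45, [0.9, 0.9, 50], 0],
    [45, [0.9, 0.9, 50], 0],
  ],
  grip_force=30,
)

```text
clock: 12.0
ee_pos: [553.4, -19.2, 63.1]
tcp_rot: [0.974, 0.228, 0.0, 0.0]
force: [0.7, 0.6, -0.9]
grip_width: 52.5
finger_force: 30.0
```

Call:
servo_tool(
  rows=[
    [45, [0, 0, 2], 0],
    [45, [0, 0, 4], 0],
    [45, [0, 0, 6], 0],
    [45, [0, 0, 8], 0],
    [45, [0, 0, 8], 0],
  ],
)

```text
clock: 12.62
ee_pos: [553.0, -19.3, 54.7]
tcp_rot: [0.974, 0.228, -0.0, 0.0]
force: [-0.4, 0.3, 1.6]
grip_width: 52.5
finger_force: 30.0
```

Call:
servo_tool(
  rows=[
    [45, [0, 0, 2], 0],
    [45, [0, 0, 4], 0],
    [45, [0, 0, 6], 0],
    [45, [0, 0, 8], 0],
    [45, [0, 0, 8], 0],
  ],
)

```text
clock: 13.25
ee_pos: [553.1, -19.3, 46.7]
tcp_rot: [0.974, 0.228, 0.0, 0.0]
force: [-2.1, -0.6, 6.5]
grip_width: 52.4
finger_force: 30.0
```

Call:
servo_tool(
  rows=[
    [45, [0, 0, 1], 0],
    [45, [0, 0, 2], 0],
    [45, [0, 0, 3], 0],
    [45, [0, 0, 3], 0],
  ],
)

```text
clock: 13.75
ee_pos: [553.1, -19.3, 45.0]
tcp_rot: [0.974, 0.228, 0.0, 0.0]
force: [-5.4, 0.8, 18.3]
grip_width: 52.3
finger_force: 30.0
```

Call:
servo_tool(
  rows=[
    [45, [0, 0, -3], 0],
    [45, [0, 0, -6], 0],
    [45, [0, 0, -9], 0],
    [45, [0, 0, -10.5], 0],
    [45, [0, 0, -10.5], 0],
  ],
)

```text
clock: 14.38
ee_pos: [553.0, -19.3, 54.1]
tcp_rot: [0.974, 0.228, 0.0, 0.0]
force: [-0.7, -0.3, 1.9]
grip_width: 52.4
finger_force: 30.0
```

Call:
servo_tool(
  rows=[
    [45, [0, 0, 0], 0],
    [45, [0, 0, 0], 0],
  ],
)

```text
clock: 14.62
ee_pos: [553.1, -19.3, 54.1]
tcp_rot: [0.974, 0.228, -0.0, 0.0]
force: [-0.5, -1.8, 2.4]
grip_width: 52.4
finger_force: 30.0
```

Call:
servo_tool(
  rows=[
    [58, [0, 0, 0], 0],
    [64, [0, 0, 0], 0],
    [87, [0, 0, 0], 0],
    [87, [0, 0, 0], 0],
  ],
)

```text
clock: 15.12
ee_pos: [553.1, -19.2, 54.2]
tcp_rot: [0.974, 0.228, 0.0, -0.0]
force: [-0.5, -0.2, 0.2]
grip_width: 80.3
finger_force: 0.0
```

Call:
servo_tool(
  rows=[
    [87, [0, 0, -15], 0],
    [87, [0, 0, -50], 0],
    [87, [0, 0, -100], 0],
    [87, [0, 0, -140], 0],
    [87, [-50, 0, -140], 0],
  ],
)

```text
clock: 15.75
ee_pos: [512.6, -41.4, 198.9]
tcp_rot: [0.973, 0.229, 0.005, 0.002]
force: [-0.6, -0.9, -0.3]
grip_width: 86.9
finger_force: 0.0
```

Call:
servo_tool(
  rows=[
    [87, [-25, 45, 0], 0],
    [87, [-35, 100, 0], 0],
    [87, [-35, 155, 0], 0],
    [87, [-35, 210, 0], 0],
    [87, [-35, 265, 0], 0],
  ],
)

```text
clock: 16.38
ee_pos: [595.1, -296.3, 195.5]
tcp_rot: [0.974, 0.228, 0.0, 0.0]
force: [0.6, 0.2, 0.5]
grip_width: 87.1
finger_force: 0.0
```

Run:
```python
from h import *
t=bot.capture("top"); s=bot.capture("scene"); cv2.imwrite("pics/t6.png",t); cv2.imwrite("pics/s6.png",s)
print(bot.read_state()["clock"],bot.read_state()["ee_pos"]); print(edge(t))
c=np.hstack([cv2.resize(t[205:325,220:400],(480,320),interpolation=cv2.INTER_CUBIC),cv2.resize(s[210:330,250:370],(320,320),interpolation=cv2.INTER_CUBIC)]); cv2.imwrite("pics/c6.png",c)
```

```text
16.475 [ 596.3703506  -299.12051047  195.35279061]
[(0, 2.75), (-3, 2.89), (-6, 2.9), (-15, 1.78), (-18, 2.15), (-21, 2.02), (-24, 2.2), (-27, 2.14), (-30, 1.73)]
```

View pics/c6.png

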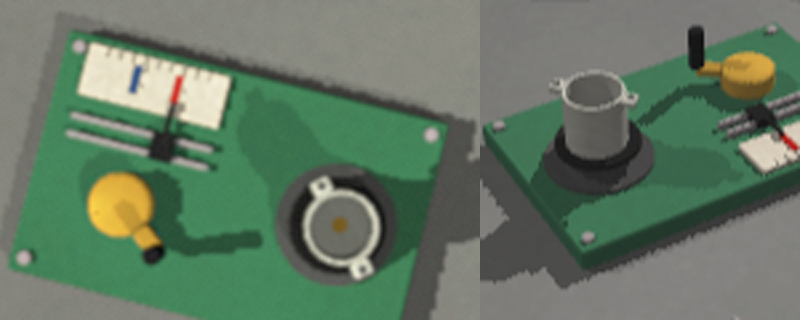

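The bowl stands upright on the risen pad with its rim at crop (341,227), and the pointer still lies on the red mark. I'll check the centring numerically.

Run:
```python
from h import *
t=cv2.imread("pics/t6.png")[265:315,320:375]; s=10; g=cv2.cvtColor(cv2.resize(t,None,fx=s,fy=s,interpolation=cv2.INTER_CUBIC),cv2.COLOR_BGR2GRAY)
c=cv2.HoughCircles(cv2.GaussianBlur(g,(9,9),2),cv2.HOUGH_GRADIENT,1,20,param1=80,param2=20,minRadius=105,maxRadius=160)
for q in c[0][:6]:
    uv=(320+q[0]/s-.5+.05,265+q[1]/s-.5+.05); print(np.round(uv,2),q[2]/s,at("top",uv,92).round(1))
f=lambda a:(220+a[0]/2.667-.5,205+a[1]/2.667-.5); print("lugs mid",((at("top",f((321,186)),90)+at("top",f((361,267)),90))/2).round(1), "pad",at("top",(346.53,288.89),42).round(1))
```

```text
[347.4 289.8] 14.539999 [552.3 -19.1  92. ]
[349.3 290.8] 12.68 [550.5 -22.6  92. ]
lugs mid [552.9 -19.   90. ] pad [551.9 -19.1  42. ]
```

Bowl centre is within about 1 mm of the pad centre, so I hand the job in.

```bash
python3 -c "
from workcell import bot
print(bot.sign_off())"
```

```text
the job is handed in; nothing more can be done
None
```

The job is done and handed in at about 16.5 s: the pointer measures within about 0.3 mm of the red mark's middle, and the bowl was pressed to the pad's stop (about 20 N) and left upright on the risen pad, within about 1 mm of centre.

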